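Gauge a spacer and click its thickness into the step encoder

TASK

Take the spacer bar from the rack bay marked with the steel pin, lay it flat on the thickness gauge's base plate with one end under the foot, and gently press the gauge's cap down until the foot rests on the bar, to read its thickness. Then click the encoder knob clockwise until its pointer stands as many clicks past the long zero tick as the bar is thick, one click for every 5 mm. Leave the bar on the gauge, the other two bars in their bays, and everything else where it stands.

Things in the scene. Friction and masses are not known exactly. Their poses are not given: they have to be found in the camera images.
- gauge: thickness gauge, fixed. Origin: centre of the underside of its flat steel base plate, 130 mm (x) by 84 mm (y), plate top 10 mm up. Column at the back, x = +54 mm, radius 9 mm, 100 mm tall; it carries a 30 mm wide arm, 66 to 84 mm up, reaching forward to x = +6 mm. The upright slide runs through the arm on the axis x = +20 mm, y = 0. Open toward -x and both sides
- gauge_slide (a joint): the gauge's upright slide, m: 0 = up, at rest (foot 45 mm above the plate); grows as it is pressed down, 0.045 = foot on the bare plate. With the foot on a part, thickness = 0.045 - reading. A light spring (2 to 4 N) lifts it when let go. Rings 5 mm apart are engraved on its stem
- gauge_foot (a point): centre of the underside of the slide's foot, a steel disc 16 mm across; moves with the slide
- gauge_cap (a point): centre of the top of the black press cap on the slide above the arm, a disc 26 mm across, 10 mm thick, 90 mm above the foot; press it straight down; moves with the slide
- encoder_box: step encoder: fixed grey box, 96 mm (x) by 90 mm (y) by 42 mm tall, knob at the centre of its top. Origin: centre of its underside. White ticks round the knob, one per click, from 2 before zero to 8 past it; the one long tick, on the -x side, is zero
- encoder_knob (a joint): angle of the encoder knob, rad, growing clockwise seen from above; 0 = its white pointer line at the long zero tick. It clicks into a stop every 20 degrees (0.349 rad); between, it is pulled to the nearest stop with about 0.06 N m. End stops at -1.15 and 3.0
- encoder_grip (a point): on the knob's axis at the height to grip, 17 mm above the box top. The round black knob is 36 mm across, its top 12 mm above this point; skirt 41 mm across, 1.5 to 5.5 mm above the box top. Turns with the knob
- rack: fixed grey rack, 136 mm (x) by 152 mm (y), floor 6 mm thick; three bays at y = -55, 0, +55 mm, a spacer bar lying along the rack's x in each. Lips 11 mm high along its two ends x = -65 and +65 mm; a steel pin 9 mm wide, top 30 mm up, stands on the far lip (x = +65 mm) at the head of the bay at y = +55 mm. Origin: centre of its underside
- marked_bay (a point): centre of the floor of the bay with the steel pin
- spacer_a_mid (a point): centre of a plain aluminium spacer bar, 120 mm (x) by 24 mm (y) by 15 mm thick (z), 0.09 to 0.18 kg, loose in one of the bays. The three bars differ only in thickness
- spacer_b_mid (a point): centre of a plain aluminium spacer bar, 120 mm (x) by 24 mm (y) by 20 mm thick (z), 0.09 to 0.18 kg, loose in one of the bays. The three bars differ only in thickness
- spacer_c_mid (a point): centre of a plain aluminium spacer bar, 120 mm (x) by 24 mm (y) by 25 mm thick (z), 0.09 to 0.18 kg, loose in one of the bays. The three bars differ only in thickness
- dropper_bottle: bystander, loose: amber dropper bottle, 32 mm across, 105 mm tall, upright. Origin: centre of its underside
- post_holder: bystander, loose: metal post holder with steel post, 25 x 41 mm, 95 mm tall, upright. Origin: centre of its underside
- power_sensor: bystander, loose: black sensor puck, 48 mm across, 26 mm tall. Origin: centre of its underside
- sample_dish: bystander, loose: shallow clear dish, 60 mm across, 12 mm tall. Origin: centre of its underside
- filter_frame: bystander, loose: flat black square filter frame, 50 x 50 x 9 mm. Origin: centre of its underside

How it is judged:
On the way, in this order (a step that is already met when the one before it is completed fails the run):
1. the bar from the marked bay lies flat on the gauge's base plate, under the foot (((z of spacer_a_mid in the frame of gauge between 0.015 and 0.02 m and x of gauge_foot in the frame of spacer_a_mid between -0.058 and 0.058 m and y of gauge_foot in the frame of spacer_a_mid between -0.011 and 0.011 m and angle between spacer_a_mid's own z axis and vertical below 0.06 rad and distance of each of spacer_b_mid, spacer_c_mid from where it was at the start of the episode below 0.015 m and horizontal distance between each of spacer_a_mid, spacer_b_mid, spacer_c_mid and marked_bay above 0.03 m) or (z of spacer_b_mid in the frame of gauge between 0.0175 and 0.0225 m and x of gauge_foot in the frame of spacer_b_mid between -0.058 and 0.058 m and y of gauge_foot in the frame of spacer_b_mid between -0.011 and 0.011 m and angle between spacer_b_mid's own z axis and vertical below 0.06 rad and distance of each of spacer_a_mid, spacer_c_mid from where it was at the start of the episode below 0.015 m and horizontal distance between each of spacer_a_mid, spacer_b_mid, spacer_c_mid and marked_bay above 0.03 m) or (z of spacer_c_mid in the frame of gauge between 0.02 and 0.025 m and x of gauge_foot in the frame of spacer_c_mid between -0.058 and 0.058 m and y of gauge_foot in the frame of spacer_c_mid between -0.011 and 0.011 m and angle between spacer_c_mid's own z axis and vertical below 0.06 rad and distance of each of spacer_a_mid, spacer_b_mid from where it was at the start of the episode below 0.015 m and horizontal distance between each of spacer_a_mid, spacer_b_mid, spacer_c_mid and marked_bay above 0.03 m))), for 0.2 s.
2. the foot is pressed down onto the bar (((z of spacer_a_mid in the frame of gauge between 0.015 and 0.02 m and x of gauge_foot in the frame of spacer_a_mid between -0.058 and 0.058 m and y of gauge_foot in the frame of spacer_a_mid between -0.011 and 0.011 m and angle between spacer_a_mid's own z axis and vertical below 0.06 rad and value of joint gauge_slide above 0.028 m) or (z of spacer_b_mid in the frame of gauge between 0.0175 and 0.0225 m and x of gauge_foot in the frame of spacer_b_mid between -0.058 and 0.058 m and y of gauge_foot in the frame of spacer_b_mid between -0.011 and 0.011 m and angle between spacer_b_mid's own z axis and vertical below 0.06 rad and value of joint gauge_slide above 0.023 m) or (z of spacer_c_mid in the frame of gauge between 0.02 and 0.025 m and x of gauge_foot in the frame of spacer_c_mid between -0.058 and 0.058 m and y of gauge_foot in the frame of spacer_c_mid between -0.011 and 0.011 m and angle between spacer_c_mid's own z axis and vertical below 0.06 rad and value of joint gauge_slide above 0.018 m))), for 0.1 s.
3. the knob stands at one click past zero for every 5 mm of the bar's thickness (((z of spacer_a_mid in the frame of gauge between 0.015 and 0.02 m and x of gauge_foot in the frame of spacer_a_mid between -0.058 and 0.058 m and y of gauge_foot in the frame of spacer_a_mid between -0.011 and 0.011 m and angle between spacer_a_mid's own z axis and vertical below 0.06 rad and value of joint encoder_knob between 0.94721 and 1.14721 rad) or (z of spacer_b_mid in the frame of gauge between 0.0175 and 0.0225 m and x of gauge_foot in the frame of spacer_b_mid between -0.058 and 0.058 m and y of gauge_foot in the frame of spacer_b_mid between -0.011 and 0.011 m and angle between spacer_b_mid's own z axis and vertical below 0.06 rad and value of joint encoder_knob between 1.29628 and 1.49628 rad) or (z of spacer_c_mid in the frame of gauge between 0.02 and 0.025 m and x of gauge_foot in the frame of spacer_c_mid between -0.058 and 0.058 m and y of gauge_foot in the frame of spacer_c_mid between -0.011 and 0.011 m and angle between spacer_c_mid's own z axis and vertical below 0.06 rad and value of joint encoder_knob between 1.64535 and 1.84535 rad))), for 0.3 s.
At the end, for the whole second after the job is handed in: the marked bay's bar lies flat on the gauge plate under the foot (2.5 mm, 0.06 rad), slide let go and up; knob at rest within 0.10 rad of 3, 4 or 5 clicks (0.349 rad each) past zero for a 15, 20 or 25 mm bar; marked bay empty, other bars moved under 15 mm (((z of spacer_a_mid in the frame of gauge between 0.015 and 0.02 m and x of gauge_foot in the frame of spacer_a_mid between -0.058 and 0.058 m and y of gauge_foot in the frame of spacer_a_mid between -0.011 and 0.011 m and angle between spacer_a_mid's own z axis and vertical below 0.06 rad and distance of each of spacer_b_mid, spacer_c_mid from where it was at the start of the episode below 0.015 m and horizontal distance between each of spacer_a_mid, spacer_b_mid, spacer_c_mid and marked_bay above 0.03 m and value of joint encoder_knob between 0.94721 and 1.14721 rad) or (z of spacer_b_mid in the frame of gauge between 0.0175 and 0.0225 m and x of gauge_foot in the frame of spacer_b_mid between -0.058 and 0.058 m and y of gauge_foot in the frame of spacer_b_mid between -0.011 and 0.011 m and angle between spacer_b_mid's own z axis and vertical below 0.06 rad and distance of each of spacer_a_mid, spacer_c_mid from where it was at the start of the episode below 0.015 m and horizontal distance between each of spacer_a_mid, spacer_b_mid, spacer_c_mid and marked_bay above 0.03 m and value of joint encoder_knob between 1.29628 and 1.49628 rad) or (z of spacer_c_mid in the frame of gauge between 0.02 and 0.025 m and x of gauge_foot in the frame of spacer_c_mid between -0.058 and 0.058 m and y of gauge_foot in the frame of spacer_c_mid between -0.011 and 0.011 m and angle between spacer_c_mid's own z axis and vertical below 0.06 rad and distance of each of spacer_a_mid, spacer_b_mid from where it was at the start of the episode below 0.015 m and horizontal distance between each of spacer_a_mid, spacer_b_mid, spacer_c_mid and marked_bay above 0.03 m and value of joint encoder_knob between 1.64535 and 1.84535 rad)) and velocity of joint encoder_knob between -0.1 and 0.1 rad/s and value of joint gauge_slide below 0.004 m); the robot touches nothing.
It fails at once if the foot is pressed onto a bar harder than 60 N (contact force between gauge_slide and spacer_a above 60 N or contact force between gauge_slide and spacer_b above 60 N or contact force between gauge_slide and spacer_c above 60 N).
It fails at once if a bystander is moved more than 20 mm or tipped (distance of any of dropper_bottle, post_holder, power_sensor, sample_dish, filter_frame from where it was at the start of the episode above 0.02 m or angle between any of dropper_bottle, post_holder, power_sensor, sample_dish, filter_frame's own z axis and vertical above 0.3 rad).
It also fails if it takes over 64 s, if anything falls off the work surface, if the arm or the gripper's body presses on something with over 40 N, if the wrist force passes 120 N, or if a joint passes its speed limit or range.

ROBOT

A 7-joint arm with a two-finger parallel gripper is mounted at the origin on a cart in front of the work surface, level with it; the furniture and walls round the work are solid. World frame = base frame: x ahead of the robot, y to its left, z up, the work surface at z = 0. Lengths are in m, angles in rad, forces in N, time in s.
With the tool pointing down it reaches from about 0.35 to 0.9 m from the base axis. Payload 7.2 kg.
Tool frame: the origin (TCP) lies midway between the tips of the shut fingers; the grasp point (between the pads) lies 19 mm behind it; z points along the fingers, y is the line along which they close (so a half turn about z gives the same grasp; the last joint's range is limited). The gripper opens to 85 mm and grips with 20 to 120 N. Pads are 22 mm wide; open, the fingers measure 114 mm over their backs; the gripper's body (76 mm by 85 mm) begins 54 mm behind the grasp point. The pads swing forward as they close: fully open they stand 13 mm farther back than shut.
Start: joints at [1.052, 0.411, -0.013, 1.596, 0.006, 1.134, -0.082], TCP at [0.272, -0.563, 0.231] pointing down, gripper open.
Joint ranges: [-2.95, 2.95], [-0.29, 1.99], [-1.47, 1.44], [0.14, 2.54], [-1.03, 4.17], [0.13, 1.85], [-2.86, 2.86]. Speed limits (rad/s): [2.39, 2.39, 3.01, 3.01, 3.14, 3.14, 3.14].

INTERFACE

Orientations are given as a 3x3 rotation matrix whose columns are the frame's x, y, z axes.
In Python, from rig import * gives the robot as it stands.
- The arm moves only by the tool send_rows, never from a script. Its argument "rows" is a list of rows, each an object of numbers: "tx", "ty", "tz": the shift along the world's x, y, z scaled (see below); "roll": the turn about the world's z scaled (see below); "grip": the closure in counts, from 0 (fully open) to 255 (shut). A call has 1 to 20 rows; each row is the pose to reach, as a shift and turn from the pose commanded when the call began; what a row does not reach only later rows make up. The controller multiplies each number of a shift by 0.25 m and each number of a turn by 45 degrees. A row lasts 1/10 s, in which the tool goes at most 50 mm and 8.59 degrees, less where a joint would pass 70% of its speed; a pose out of reach is approached as far as the arm can. A call with a number of a shift or a turn outside -1 to 1 is refused whole. A call with a gripper value outside its range is refused whole. The fingers move at their own pace and stop on an object; "grip_force" is the grip in N (left out, the last holds). Time passes only in rows, so rows that repeat a pose let the fingers close. It gives the time, the measured TCP pose, the force, the opening and the grip force at its end, in the units of the state.
- get_state(): the state, without advancing time (a new reading comes with each control period).
- get_image(name): name is "scene" or "top" or "wrist"; returns the picture (420x560x3 uint8, blue, green, red); there is no depth.
- camera_params(name): a dict with "fx", "fy", "cx", "cy" (pixels), "D" ([k1, k2, p1, p2, k3] as OpenCV has them; the pictures are not rectified), "cam_to_world" (4x4, takes a point from camera to world coordinates); the wrist camera has in their place "hand_eye" (4x4, takes a point from camera to tool coordinates, whose origin is the TCP and whose axes are the flange's). Camera axes: x right, y down, z forward; pixel columns grow to the right and rows downward; lengths in m; the calibration is good to about 2 mm. A picture is of the moment at which its call begins: read the wrist's pose just before it. camera_params takes no time and is no camera call.
- close_job(): hands the job in; it is judged then, once.
The state is a dict: "time_s": time; "joints": joint angles; "joint_vel": joint speeds; "joint_torque": joint torques, N m; "eef_pos": TCP position; "ee_rot": TCP orientation; "force": force on the tool from outside, world axes, zero at the start; "wrist_torque": the same for the moment, N m; "width": finger opening in m; "grip_force": force on a finger pad.
Only numpy, scipy, OpenCV 4.12 (cv2) and the standard library are available. Lean on these libraries where they do the work, as an engineer would, in place of code of your own. Each camera call takes 0.05 s, during which the arm holds its last target. There are 200 camera calls.

## Working session

There is one attempt and no reset: what is moved stays moved. The work goes in short steps, Python scripts to look and compute and a tool call to move; the robot and the scene stay as the last step left them, time stands still between calls to the robot, and variables do not carry over. Pictures are saved under pics/ and viewed, at most 10 in all, crops included, and the job is handed in when it is done.

Besides the shell and the picture viewer there is one more tool, called as name([rows], argument=value, ...), one row to a line, values as JSON. send_rows: Moves the arm, as the interface text tells. Shifts and turns lie within -1 to 1; 1 stands for 0.25 m of shift or 45 degrees of turn. Its arguments: {"type":"object","properties":{"rows":{"type":"array","items":{"type":"object","properties":{"tx":{"type":"number","minimum":-1,"maximum":1},"ty":{"type":"number","minimum":-1,"maximum":1},"tz":{"type":"number","minimum":-1,"maximum":1},"roll":{"type":"number","minimum":-1,"maximum":1},"grip":{"type":"number"}}}},"grip_force":{"type":"number"}},"required":["rows"]}

```bash
mkdir -p pics; cat > h.py <<'E'
from rig import *
import numpy as np, cv2
def snap(n,f,crop=None,s=1):
    im=get_image(n)
    cv2.imwrite('pics/full_'+f,im)
    if crop: x0,y0,x1,y1=crop; im=im[y0:y1,x0:x1]
    if s!=1: im=cv2.resize(im,None,fx=s,fy=s,interpolation=cv2.INTER_CUBIC)
    cv2.imwrite('pics/'+f,im)
def c2w(n,st=None):
    p=camera_params(n)
    if 'cam_to_world' in p: T=np.array(p['cam_to_world'])
    else:
        st=st or get_state(); A=np.eye(4);A[:3,:3]=st['ee_rot'];A[:3,3]=st['eef_pos'];T=A@np.array(p['hand_eye'])
    K=np.array([[p['fx'],0,p['cx']],[0,p['fy'],p['cy']],[0,0,1]]);return T,K,np.array(p['D'],float)
def ray(n,uv,z,st=None):
    T,K,D=c2w(n,st)
    q=cv2.undistortPoints(np.array(uv,float).reshape(-1,1,2),K,D).reshape(-1,2)
    d=np.c_[q,np.ones(len(q))]@T[:3,:3].T; o=T[:3,3]
    z=np.broadcast_to(z,len(q)); return o+d*((z-o[2])/d[:,2])[:,None]
def proj(n,X,st=None):
    T,K,D=c2w(n,st); Ti=np.linalg.inv(T)
    return cv2.projectPoints(np.array(X,float).reshape(-1,1,3),cv2.Rodrigues(Ti[:3,:3])[0],Ti[:3,3],K,D)[0].reshape(-1,2)
E
python3 - <<'E'
from h import *
snap('top','top.png',s=1.4); snap('scene','scene.png',s=1.4)
for n in('top','scene'): T,K,D=c2w(n);print(n,T.round(3).tolist(),K[0,0])
print(camera_params('wrist'));s=get_state();print(s['eef_pos'],np.array(s['ee_rot']).round(3),s['force'],s['time_s'])
E
```

```text
top [[-0.026, -0.995, 0.094, 0.445], [-1.0, 0.026, -0.006, -0.067], [0.004, -0.094, -0.996, 1.1], [0.0, 0.0, 0.0, 1.0]] 453.29612856745786
scene [[-0.668, -0.562, 0.488, 0.116], [-0.744, 0.516, -0.425, 0.325], [-0.013, -0.647, -0.763, 0.792], [0.0, 0.0, 0.0, 1.0]] 408.1369790834963
{'fx': 290.1775186675698, 'fy': 290.1775186675698, 'cx': 279.80977790777024, 'cy': 212.9465995769563, 'D': array([-0.00551435,  0.        ,  0.        ,  0.        ,  0.        ]), 'hand_eye': array([[ 7.69351955e-04, -9.56463546e-01, -2.91850806e-01,
         7.46456161e-02],
       [ 9.99999690e-01,  6.87209853e-04,  3.83965170e-04,
         4.12238471e-04],
       [-1.66685938e-04, -2.91851011e-01,  9.56463778e-01,
        -1.42901810e-01],
       [ 0.00000000e+00,  0.00000000e+00,  0.00000000e+00,
         1.00000000e+00]])}
[ 0.27208982 -0.56217592  0.23051597] [[ 0.9    0.436 -0.001]
 [ 0.436 -0.9    0.001]
 [-0.    -0.001 -1.   ]] [-1.12821267  0.19835879  0.32293982] 0.1
```

View pics/top.png

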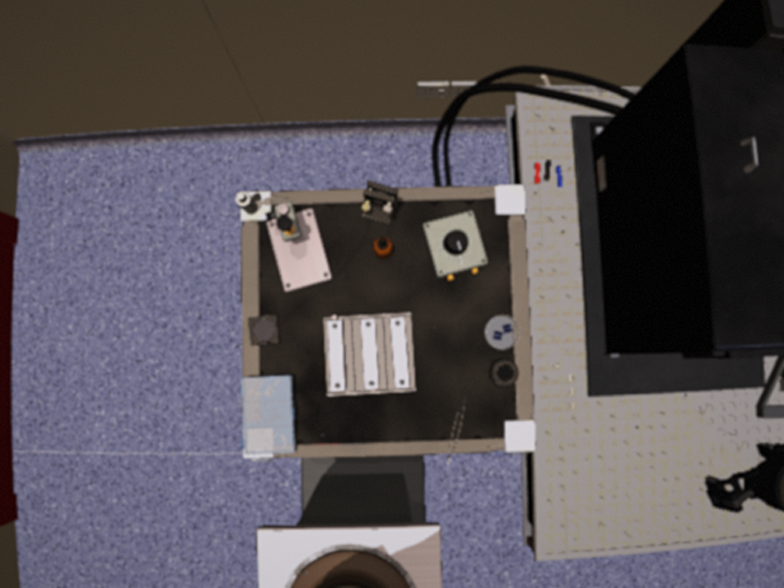

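View pics/scene.png

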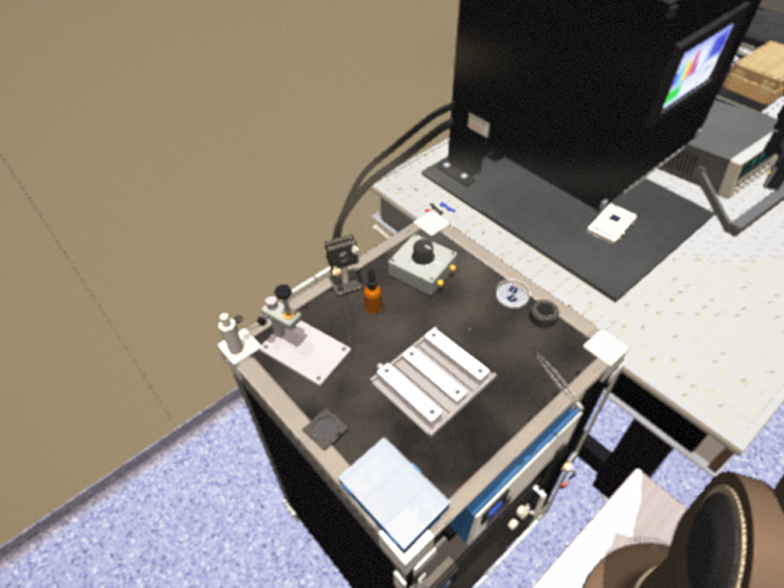

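The top view shows the gauge at about (298,250), the encoder at (455,243) and the rack at (369,353). The pin is a small light dot near (335,317), at the head of the left bay. I'll enlarge this area.

```bash
python3 - <<'E'
import cv2
im=cv2.imread('pics/full_top.png')[135:290,170:385]
cv2.imwrite('pics/topc.png',cv2.resize(im,None,fx=3.7,fy=3.7,interpolation=cv2.INTER_CUBIC))
E
```

```text
(no output)
```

View pics/topc.png

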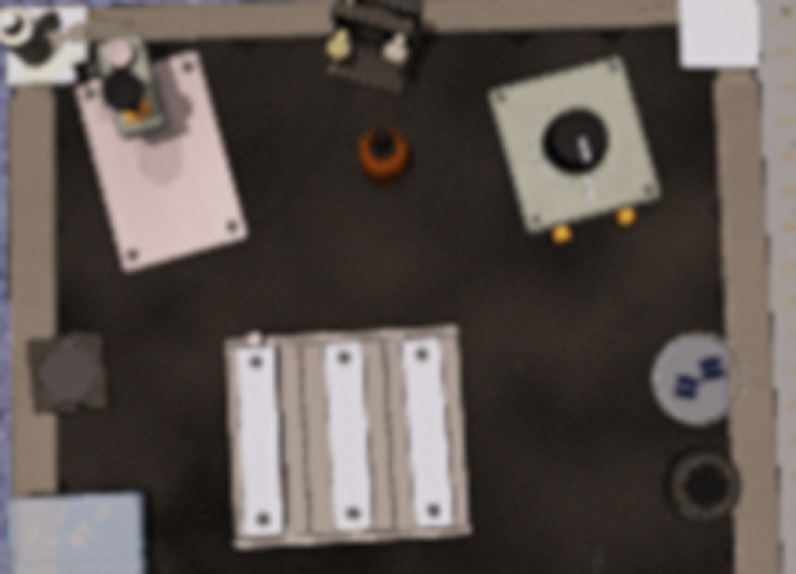

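```bash
python3 - <<'E'
from h import *
def f(p,z): return ray('top',np.array(p)/3.7+[170,135]-0.36,z)
for nm,p,z in [('gauge',[(78,90),(200,52),(247,237),(126,272)],.01),('enc',[(488,95),(620,57),(660,190),(530,233)],.042),('rack',[(226,340),(458,326),(470,533),(236,547)],.011),('bar',[(235,347),(277,345),(284,533),(245,535)],.026)]:
    P=f(p,z)[:,:2];c=P.mean(0)
    a=(P[0]+P[1]-P[2]-P[3])/2;b=(P[0]+P[3]-P[1]-P[2])/2
    print(nm,c.round(4),'lx',np.linalg.norm(a).round(4),'ly',np.linalg.norm(b).round(4),'yaw',np.degrees(np.arctan2(a[1],a[0])).round(1),np.degrees(np.arctan2(-b[0],b[1])).round(1))
print('cap',f([(124,90)],.155),'knob',f([(577,140)],.071),'pin',f([(255,338)],.03))
print('cableposts',f([(383,152)],.105))
E
```

```text
gauge [0.6329 0.073 ] lx 0.1273 ly 0.0838 yaw 13.7 15.3
enc [ 0.6327 -0.1955] lx 0.0917 ly 0.0889 yaw 14.5 16.0
rack [ 0.4498 -0.0448] lx 0.1343 ly 0.1514 yaw 1.6 2.0
bar [0.4489 0.0107] lx 0.1202 ly 0.026 yaw 1.4 1.4
cap [[0.65052428 0.07616214 0.155     ]] knob [[ 0.62961903 -0.19354053  0.071     ]] pin [[0.51384784 0.01238514 0.03      ]]
cableposts [[ 0.61898804 -0.07220264  0.105     ]]
```

The sizes check out: gauge centre (0.633, 0.073) at yaw 14.5°, rack yaw 1.8°, marked bar at (0.449, 0.0105), and encoder (0.633, −0.1955). I'll approach with the wrist camera facing the robot.

send_rows([
  {"tx": 0.26,"ty": 1,"tz": 0,"roll": 1,"grip": 120},
  {"tx": 0.26,"ty": 1,"tz": 0,"roll": 1,"grip": 120},
  {"tx": 0.26,"ty": 1,"tz": 0,"roll": 1,"grip": 120},
  {"tx": 0.26,"ty": 1,"tz": 0,"roll": 1,"grip": 120},
  {"tx": 0.26,"ty": 1,"tz": 0,"roll": 1,"grip": 120},
  {"tx": 0.26,"ty": 1,"tz": 0,"roll": 1,"grip": 120},
], grip_force=60)

```text
time_s: 0.7
eef_pos: [0.3387, -0.307, 0.2313]
ee_rot: [[0.317, 0.948, 0.0], [0.948, -0.317, 0.002], [0.001, -0.0, -1.0]]
force: [-0.4, -0.4, 0.5]
width: 0.0451
grip_force: 0.0
```

send_rows([
  {"tx": 0.26,"ty": 1,"tz": 0,"roll": 1,"grip": 120},
  {"tx": 0.26,"ty": 1,"tz": 0,"roll": 1,"grip": 120},
  {"tx": 0.26,"ty": 1,"tz": 0,"roll": 1,"grip": 120},
  {"tx": 0.26,"ty": 1,"tz": 0,"roll": 1,"grip": 120},
  {"tx": 0.26,"ty": 1,"tz": 0,"roll": 1,"grip": 120},
  {"tx": 0.26,"ty": 1,"tz": 0,"roll": 1,"grip": 120},
])

```text
time_s: 1.3
eef_pos: [0.4034, -0.0576, 0.2317]
ee_rot: [[-0.446, 0.895, 0.001], [0.895, 0.446, 0.001], [0.001, 0.002, -1.0]]
force: [-0.1, 0.2, 0.9]
width: 0.0452
grip_force: 0.0
```

send_rows([
  {"tx": 0.07,"ty": 0.29,"tz": -0.2,"roll": 1},
  {"tx": 0.07,"ty": 0.29,"tz": -0.2,"roll": 1},
  {"tx": 0.07,"ty": 0.29,"tz": -0.2,"roll": 1},
  {"tx": 0.07,"ty": 0.29,"tz": -0.2,"roll": 1},
  {"tx": 0.07,"ty": 0.29,"tz": -0.2,"roll": 1},
  {"tx": 0.07,"ty": 0.29,"tz": -0.2,"roll": 1},
  {"tx": 0.07,"ty": 0.29,"tz": -0.2,"roll": 1},
])

```text
$.rows[0]: bad value
```

send_rows([
  {"roll": 0.467},
  {"roll": 0.467},
  {"roll": 0.467},
  {"roll": 0.467},
  {"roll": 0.467},
])

```text
$.rows[0]: bad value
```

```bash
python3 - <<'E'
from h import *
s=get_state();snap('wrist','w1.png',s=1.4);R=np.array(s['ee_rot'])
print(s['eef_pos'],np.degrees(np.arctan2(R[1,0],R[0,0])),R[2].round(4),s['width'],s['joints'][6],s['time_s'],s['force'])
c=np.array([.449,.0105]);y=np.radians(1.6);B=np.array([[np.cos(y),-np.sin(y)],[np.sin(y),np.cos(y)]])
P=[np.r_[c+B@q,.026] for q in ([.06,.012],[.06,-.012],[-.06,-.012],[-.06,.012])]
print((proj('wrist',P,s)*1.4).round(0).tolist())
E
```

```text
[ 0.40339379 -0.05761208  0.23170387] 116.47321934353285 [ 6.0e-04  1.9e-03 -1.0e+00] 0.04518755094419919 0.4458189726688093 1.3 [-0.05173549  0.16682316  0.91524604]
[[543.0, 233.0], [529.0, 258.0], [405.0, 198.0], [417.0, 171.0]]
```

View pics/w1.png

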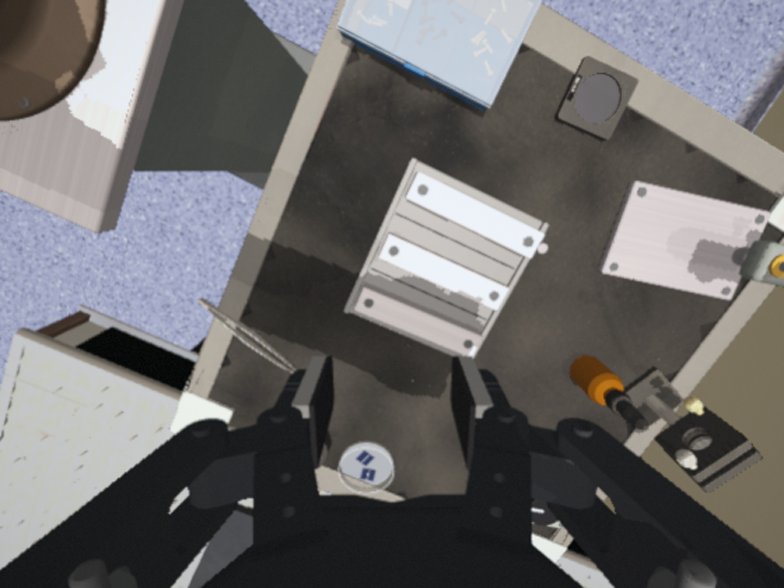

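The marked bar's corners at (418,172), (406,198), (532,257) and (546,231) match the prediction within 3 px. I'll move over the grip place. Every row needs all its fields.

send_rows([
  {"tx": 0.062,"ty": 0.27,"tz": -0.3,"roll": 1,"grip": 120},
  {"tx": 0.062,"ty": 0.27,"tz": -0.3,"roll": 1,"grip": 120},
  {"tx": 0.062,"ty": 0.27,"tz": -0.3,"roll": 1,"grip": 120},
  {"tx": 0.062,"ty": 0.27,"tz": -0.3,"roll": 1,"grip": 120},
  {"tx": 0.062,"ty": 0.27,"tz": -0.3,"roll": 1,"grip": 120},
  {"tx": 0.062,"ty": 0.27,"tz": -0.3,"roll": 1,"grip": 120},
])

```text
time_s: 1.95
eef_pos: [0.4177, 0.0031, 0.1558]
ee_rot: [[-0.945, 0.327, -0.001], [0.327, 0.945, -0.0], [0.001, -0.001, -1.0]]
force: [-0.7, -0.2, -0.6]
width: 0.0448
grip_force: 0.0
```

send_rows([
  {"tx": 0,"ty": 0,"tz": -0.3,"roll": 0.447,"grip": 120},
  {"tx": 0,"ty": 0,"tz": -0.3,"roll": 0.447,"grip": 120},
  {"tx": 0,"ty": 0,"tz": -0.3,"roll": 0.447,"grip": 120},
  {"tx": 0,"ty": 0,"tz": -0.3,"roll": 0.447,"grip": 120},
])

```text
time_s: 2.35
eef_pos: [0.4171, 0.0033, 0.0801]
ee_rot: [[-1.0, -0.014, -0.003], [-0.014, 1.0, 0.0], [0.003, 0.0, -1.0]]
force: [-0.0, 0.0, -0.2]
width: 0.0456
grip_force: 0.0
```

```bash
python3 - <<'E'
from h import *
s=get_state();snap('wrist','w2.png',s=1.4);R=np.array(s['ee_rot'])
print(s['eef_pos'],np.degrees(np.arctan2(R[1,0],R[0,0])),R[2].round(4),s['width'],s['joints'][6],s['time_s'],s['force'])
c=np.array([.449,.0105]);y=np.radians(1.6);B=np.array([[np.cos(y),-np.sin(y)],[np.sin(y),np.cos(y)]])
P=[np.r_[c+B@q,.026] for q in ([.06,.012],[.06,-.012],[-.06,-.012],[-.06,.012])]
print((proj('wrist',P,s)*1.4).round(0).tolist())
E
```

```text
[0.41712909 0.00334997 0.08014517] -179.2244266402959 [ 2.8e-03  2.0e-04 -1.0e+00] 0.04561700750520224 1.0762401468078526 2.35 [-0.02271349  0.01749549 -0.22744174]
[[426.0, 472.0], [385.0, 472.0], [380.0, 272.0], [428.0, 271.0]]
```

View pics/w2.png

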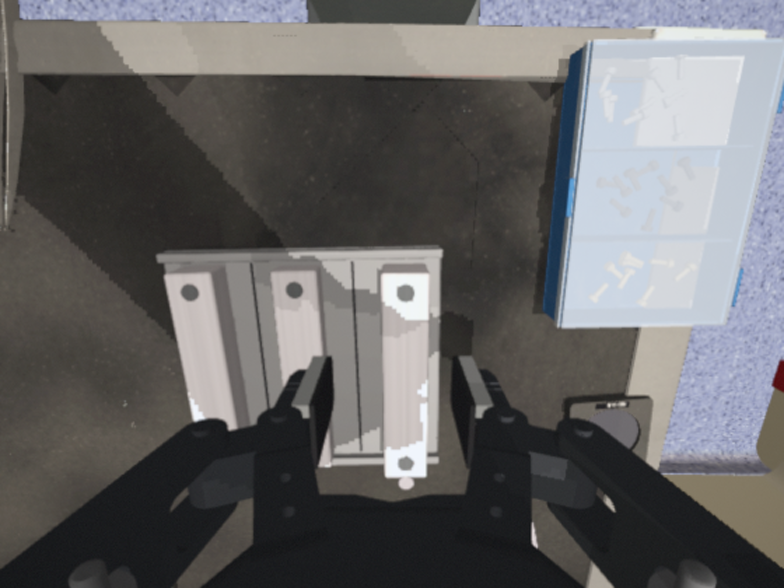

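The marked bar sits between the fingers, and its near end at (381,272) and (428,271) is as predicted. I'll correct y by 6 mm, lower and grip.

send_rows([
  {"tx": 0.008,"ty": 0.024,"tz": -0.1,"roll": 0.018,"grip": 120},
  {"tx": 0.008,"ty": 0.024,"tz": -0.2,"roll": 0.018,"grip": 120},
  {"tx": 0.008,"ty": 0.024,"tz": -0.24,"roll": 0.018,"grip": 120},
  {"tx": 0.008,"ty": 0.024,"tz": -0.276,"roll": 0.018,"grip": 120},
  {"tx": 0.008,"ty": 0.024,"tz": -0.276,"roll": 0.018,"grip": 120},
  {"tx": 0.008,"ty": 0.024,"tz": -0.276,"roll": 0.018,"grip": 255},
  {"tx": 0.008,"ty": 0.024,"tz": -0.276,"roll": 0.018,"grip": 255},
  {"tx": 0.008,"ty": 0.024,"tz": -0.276,"roll": 0.018,"grip": 255},
  {"tx": 0.008,"ty": 0.024,"tz": -0.276,"roll": 0.018,"grip": 255},
  {"tx": 0.008,"ty": 0.024,"tz": -0.276,"roll": 0.018,"grip": 255},
])

```text
time_s: 3.4
eef_pos: [0.4204, 0.0107, 0.0133]
ee_rot: [[-1.0, -0.03, 0.002], [-0.03, 1.0, -0.001], [-0.002, -0.001, -1.0]]
force: [-1.8, -0.3, 6.2]
width: 0.0227
grip_force: 59.3
```

Gripped. Next is to lift, turn 12.8° and go in front of the gauge.

send_rows([
  {"tx": 0,"ty": 0,"tz": 0.1,"roll": 0,"grip": 255},
  {"tx": 0,"ty": 0,"tz": 0.25,"roll": 0,"grip": 255},
  {"tx": 0,"ty": 0,"tz": 0.4,"roll": 0,"grip": 255},
  {"tx": 0.12,"ty": 0.04,"tz": 0.4,"roll": 0.1,"grip": 255},
  {"tx": 0.24,"ty": 0.08,"tz": 0.4,"roll": 0.2,"grip": 255},
  {"tx": 0.36,"ty": 0.12,"tz": 0.4,"roll": 0.284,"grip": 255},
  {"tx": 0.468,"ty": 0.15,"tz": 0.4,"roll": 0.284,"grip": 255},
  {"tx": 0.468,"ty": 0.15,"tz": 0.4,"roll": 0.284,"grip": 255},
  {"tx": 0.468,"ty": 0.15,"tz": 0.3,"roll": 0.284,"grip": 255},
  {"tx": 0.468,"ty": 0.15,"tz": 0.2,"roll": 0.284,"grip": 255},
  {"tx": 0.468,"ty": 0.15,"tz": 0.15,"roll": 0.284,"grip": 255},
  {"tx": 0.468,"ty": 0.15,"tz": 0.15,"roll": 0.284,"grip": 255},
  {"tx": 0.468,"ty": 0.15,"tz": 0.15,"roll": 0.284,"grip": 255},
])

```text
time_s: 4.7
eef_pos: [0.5369, 0.0485, 0.0505]
ee_rot: [[-0.968, -0.251, 0.0], [-0.251, 0.968, 0.0], [-0.0, 0.0, -1.0]]
force: [0.7, -0.5, -1.7]
width: 0.0224
grip_force: 59.3
```

```bash
python3 - <<'E'
from h import *
s=get_state();R=np.array(s['ee_rot'])
print(s['eef_pos'],np.degrees(np.arctan2(R[1,0],R[0,0])),R[2].round(4),s['width'],s['force'])
a=get_image('scene');cv2.imwrite('pics/full_s2.png',a);b=get_image('top');cv2.imwrite('pics/full_t2.png',b)
f=lambda im:cv2.resize(im,(395,395),interpolation=cv2.INTER_CUBIC)
cv2.imwrite('pics/m1.png',np.hstack([f(a[190:310,150:270]),f(b[135:255,170:290])]))
E
```

```text
[0.53686066 0.04851766 0.05050696] -165.4631058510131 [-3.e-04  1.e-04 -1.e+00] 0.022436059678947868 [ 0.74574053 -0.53185123 -1.68731911]
```

View pics/m1.png

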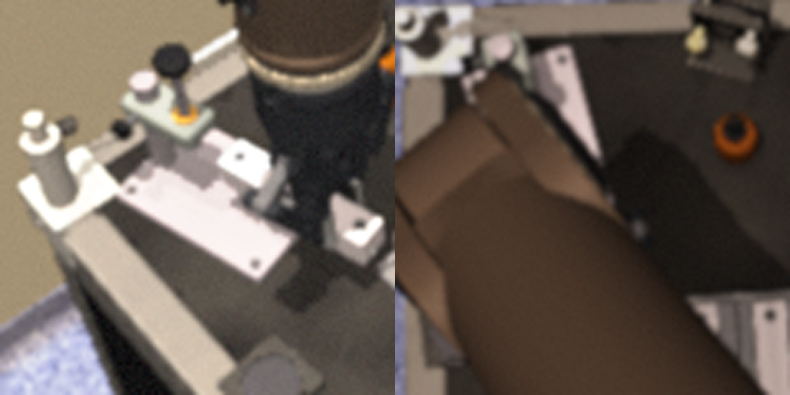

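The bar hangs level in the gripper, front hole at crop (240,157), below the arm's front. I'll check this against the prediction.

```bash
python3 - <<'E'
from h import *
e=np.array([.5369,.0485]);u=np.array([.968,.251])
for t in(.015,.020,.025):
    P=np.r_[e+u*.0806,.0505-.007+t]
    print(t,proj('scene',[P]).round(1),'seen 222.9 237.7; world',ray('scene',[[222.9,237.7]],.0435+t).round(4),P.round(4))
# rack bar holes heights in w2: side look at hole positions; gauge stem axis
print('cap',ray('scene',[[150+175*120/395,190+62*120/395]],.145))
E
```

```text
0.015 [[221.6 239.3]] seen 222.9 237.7; world [[0.6164 0.064  0.0585]] [0.6149 0.0687 0.0585]
0.02 [[221.3 237.9]] seen 222.9 237.7; world [[0.613  0.0657 0.0635]] [0.6149 0.0687 0.0635]
0.025 [[221.  236.6]] seen 222.9 237.7; world [[0.6096 0.0675 0.0685]] [0.6149 0.0687 0.0685]
cap [[0.64594689 0.08017271 0.145     ]]
```

The match is within 3 mm. Lowering, sliding in 45 mm, and setting down.

send_rows([
  {"tx": 0,"ty": 0,"tz": -0.05,"roll": 0,"grip": 255},
  {"tx": 0,"ty": 0,"tz": -0.1,"roll": 0,"grip": 255},
  {"tx": 0,"ty": 0,"tz": -0.1,"roll": 0,"grip": 255},
  {"tx": 0.06,"ty": 0.015,"tz": -0.1,"roll": 0,"grip": 255},
  {"tx": 0.12,"ty": 0.03,"tz": -0.1,"roll": 0,"grip": 255},
  {"tx": 0.176,"ty": 0.045,"tz": -0.1,"roll": 0,"grip": 255},
  {"tx": 0.176,"ty": 0.045,"tz": -0.1,"roll": 0,"grip": 255},
  {"tx": 0.176,"ty": 0.045,"tz": -0.115,"roll": 0,"grip": 255},
  {"tx": 0.176,"ty": 0.045,"tz": -0.125,"roll": 0,"grip": 255},
  {"tx": 0.176,"ty": 0.045,"tz": -0.13,"roll": 0,"grip": 255},
  {"tx": 0.176,"ty": 0.045,"tz": -0.13,"roll": 0,"grip": 255},
])

```text
time_s: 5.9
eef_pos: [0.58, 0.0594, 0.0174]
ee_rot: [[-0.968, -0.251, -0.001], [-0.251, 0.968, -0.001], [0.001, -0.0, -1.0]]
force: [-0.7, 0.2, 1.6]
width: 0.0226
grip_force: 59.6
```

send_rows([
  {"tx": 0,"ty": 0,"tz": -0.004,"roll": 0,"grip": 255},
  {"tx": 0,"ty": 0,"tz": -0.006,"roll": 0,"grip": 255},
  {"tx": 0,"ty": 0,"tz": -0.006,"roll": 0,"grip": 255},
])

```text
time_s: 6.2
eef_pos: [0.5801, 0.0595, 0.0173]
ee_rot: [[-0.968, -0.251, -0.0], [-0.251, 0.968, -0.001], [0.001, -0.001, -1.0]]
force: [-8.0, -2.2, 17.9]
width: 0.0226
grip_force: 61.8
```

Contact made, so release and back off upward.

send_rows([
  {"tx": 0,"ty": 0,"tz": 0.006,"roll": 0,"grip": 120},
  {"tx": 0,"ty": 0,"tz": 0.006,"roll": 0,"grip": 120},
  {"tx": 0,"ty": 0,"tz": 0.006,"roll": 0,"grip": 120},
  {"tx": 0,"ty": 0,"tz": 0.05,"roll": 0,"grip": 120},
  {"tx": 0,"ty": 0,"tz": 0.2,"roll": 0,"grip": 120},
  {"tx": -0.15,"ty": -0.04,"tz": 0.4,"roll": 0,"grip": 120},
  {"tx": -0.3,"ty": -0.3,"tz": 0.6,"roll": 0,"grip": 120},
  {"tx": -0.3,"ty": -0.5,"tz": 0.75,"roll": 0,"grip": 255},
  {"tx": -0.3,"ty": -0.7,"tz": 0.75,"roll": 0,"grip": 255},
  {"tx": -0.3,"ty": -0.8,"tz": 0.75,"roll": 0,"grip": 255},
  {"tx": -0.3,"ty": -0.8,"tz": 0.75,"roll": 0,"grip": 255},
])

```text
time_s: 7.3
eef_pos: [0.5053, -0.1449, 0.2052]
ee_rot: [[-0.969, -0.247, 0.001], [-0.247, 0.969, -0.003], [-0.001, -0.003, -1.0]]
force: [-0.2, 0.2, 0.2]
width: 0.0003
grip_force: 0.0
```

```bash
python3 - <<'E'
from h import *
s=get_state();R=np.array(s['ee_rot'])
print(s['eef_pos'],np.degrees(np.arctan2(R[1,0],R[0,0])),s['width'],s['force'])
a=get_image('scene');cv2.imwrite('pics/full_s3.png',a);b=get_image('top');cv2.imwrite('pics/full_t3.png',b)
f=lambda im:cv2.resize(im,(395,395),interpolation=cv2.INTER_CUBIC)
cv2.imwrite('pics/m2.png',np.hstack([f(a[190:290,160:260]),f(b[135:225,170:260])]))
E
```

```text
[ 0.50532761 -0.14486578  0.2051517 ] -165.69837318162052 0.0002532145496389584 [-0.17935859  0.15719847  0.15544722]
```

View pics/m2.png

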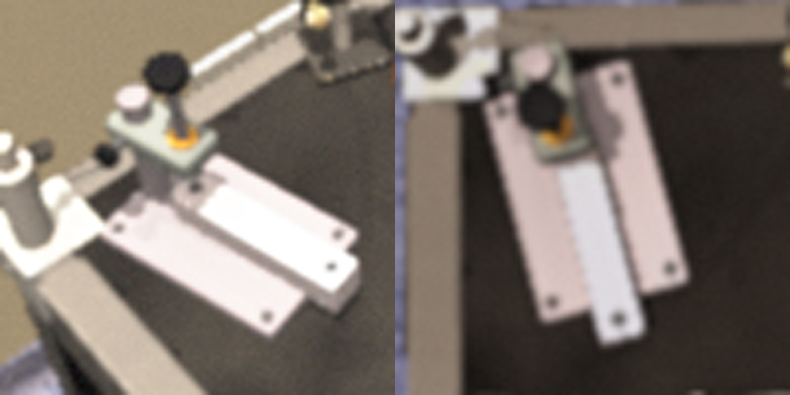

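The bar lies along the middle of the plate, with its far end under the arm. In the crops the cap is at (167,73) in the scene view and (147,105) in the top view. Next I'll triangulate the cap and the bar's end.

```bash
python3 - <<'E'
from h import *
S=np.array([[167,73]])*100/395+[160,190]-.4; Tp=np.array([[542-395,105]])*90/395+[170,135]-.4
for z in(.135,.145,.155): print(z,ray('scene',S,z)[0].round(4),ray('top',Tp,z)[0].round(4))
q=np.array([(599-395,345),(644-395,330),(557-395,170),(600-395,160)])*90/395+[170,135]-.4
for z in (.025,.03,.035):print(z,ray('top',q,z)[:,:2].round(4).tolist())
qs=np.array([(333,285),(357,262),(201,207)])*100/395+[160,190]-.4
for z in (.025,.03,.035):print(z,ray('scene',qs,z)[:,:2].round(4).tolist())
E
```

```text
0.135 [0.6577 0.0772 0.135 ] [0.6559 0.0793 0.135 ]
0.145 [0.6495 0.081  0.145 ] [0.6537 0.0778 0.145 ]
0.155 [0.6412 0.0847 0.155 ] [0.6515 0.0763 0.155 ]
0.025 [[0.5461, 0.0659], [0.5536, 0.0413], [0.6432, 0.088], [0.6481, 0.0641]]
0.03 [[0.5456, 0.0653], [0.5531, 0.0408], [0.6423, 0.0872], [0.6472, 0.0635]]
0.035 [[0.5451, 0.0647], [0.5526, 0.0402], [0.6414, 0.0865], [0.6462, 0.0629]]
0.025 [[0.5537, 0.0574], [0.5566, 0.0376], [0.6487, 0.0807]]
0.03 [[0.5508, 0.0591], [0.5538, 0.0394], [0.6452, 0.0823]]
0.035 [[0.548, 0.0609], [0.5509, 0.0413], [0.6418, 0.0839]]
```

Cap at about (0.652, 0.078). Moving over it with the fingers shut, then pressing in steps.

send_rows([
  {"tx": 0.2,"ty": 0.3,"tz": 0,"roll": 0,"grip": 255},
  {"tx": 0.4,"ty": 0.6,"tz": 0,"roll": 0,"grip": 255},
  {"tx": 0.5,"ty": 0.75,"tz": 0,"roll": 0,"grip": 255},
  {"tx": 0.587,"ty": 0.892,"tz": 0,"roll": 0,"grip": 255},
  {"tx": 0.587,"ty": 0.892,"tz": 0,"roll": 0,"grip": 255},
  {"tx": 0.587,"ty": 0.892,"tz": -0.1,"roll": 0,"grip": 255},
  {"tx": 0.587,"ty": 0.892,"tz": -0.18,"roll": 0,"grip": 255},
  {"tx": 0.587,"ty": 0.892,"tz": -0.2,"roll": 0,"grip": 255},
  {"tx": 0.587,"ty": 0.892,"tz": -0.2,"roll": 0,"grip": 255},
])

```text
time_s: 8.3
eef_pos: [0.6517, 0.0831, 0.1527]
ee_rot: [[-0.968, -0.252, -0.002], [-0.252, 0.968, 0.0], [0.002, 0.001, -1.0]]
force: [-0.2, -0.1, 0.8]
width: -0.0001
grip_force: 0.0
```

send_rows([
  {"tx": 0,"ty": 0,"tz": -0.02,"roll": 0,"grip": 255},
  {"tx": 0,"ty": 0,"tz": -0.04,"roll": 0,"grip": 255},
  {"tx": 0,"ty": 0,"tz": -0.06,"roll": 0,"grip": 255},
  {"tx": 0,"ty": 0,"tz": -0.06,"roll": 0,"grip": 255},
  {"tx": 0,"ty": 0,"tz": -0.06,"roll": 0,"grip": 255},
])

```text
time_s: 8.8
eef_pos: [0.6527, 0.0823, 0.1386]
ee_rot: [[-0.968, -0.25, 0.0], [-0.25, 0.968, -0.0], [-0.0, -0.0, -1.0]]
force: [0.3, -0.4, 1.6]
width: 0.0002
grip_force: 0.8
```

```bash
python3 - <<'E'
from h import *
s=get_state();R=np.array(s['ee_rot'])
print(s['eef_pos'],s['force'],s['time_s'])
a=get_image('scene');cv2.imwrite('pics/full_s4.png',a)
cv2.imwrite('pics/m3.png',cv2.resize(a[180:290,150:290],None,fx=4,fy=4,interpolation=cv2.INTER_CUBIC))
E
```

```text
[0.65272039 0.08225062 0.1385859 ] [ 0.25802447 -0.36601416  1.64995034] 8.8
```

View pics/m3.png

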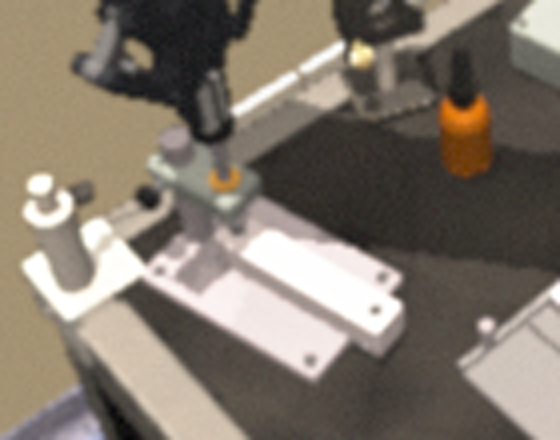

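The fingertips sit on the cap at (212,130). Continuing down.

send_rows([
  {"tx": 0,"ty": 0,"tz": -0.02,"roll": 0,"grip": 255},
  {"tx": 0,"ty": 0,"tz": -0.04,"roll": 0,"grip": 255},
  {"tx": 0,"ty": 0,"tz": -0.05,"roll": 0,"grip": 255},
  {"tx": 0,"ty": 0,"tz": -0.05,"roll": 0,"grip": 255},
  {"tx": 0,"ty": 0,"tz": -0.05,"roll": 0,"grip": 255},
])

```text
time_s: 9.35
eef_pos: [0.6526, 0.0826, 0.1257]
ee_rot: [[-0.968, -0.251, -0.0], [-0.251, 0.968, -0.0], [0.0, -0.0, -1.0]]
force: [1.7, -1.0, 1.8]
width: 0.0001
grip_force: 1.1
```

send_rows([
  {"tx": 0,"ty": 0,"tz": -0.005,"roll": 0,"grip": 255},
  {"tx": 0,"ty": 0,"tz": -0.01,"roll": 0,"grip": 255},
  {"tx": 0,"ty": 0,"tz": -0.01,"roll": 0,"grip": 255},
  {"tx": 0,"ty": 0,"tz": -0.01,"roll": 0,"grip": 255},
])

```text
time_s: 9.75
eef_pos: [0.6527, 0.0827, 0.1251]
ee_rot: [[-0.968, -0.251, 0.001], [-0.251, 0.968, -0.001], [-0.001, -0.001, -1.0]]
force: [-3.4, -3.0, 14.8]
width: -0.0001
grip_force: 7.2
```

The foot stops at TCP z 0.125 with 15 N, so slide ≈ 0.145 − 0.125 = 0.020. That makes the bar 25 mm thick, which means 5 clicks. Retreat and go over the knob.

send_rows([
  {"tx": 0,"ty": 0,"tz": 0.05,"roll": 0,"grip": 255},
  {"tx": 0,"ty": 0,"tz": 0.15,"roll": 0,"grip": 255},
  {"tx": 0,"ty": 0,"tz": 0.3,"roll": 0,"grip": 255},
  {"tx": 0,"ty": -0.2,"tz": 0.5,"roll": 0,"grip": 75},
  {"tx": -0.04,"ty": -0.4,"tz": 0.5,"roll": 0,"grip": 75},
  {"tx": -0.087,"ty": -0.6,"tz": 0.5,"roll": 0,"grip": 75},
  {"tx": -0.087,"ty": -0.8,"tz": 0.5,"roll": 0,"grip": 75},
  {"tx": -0.087,"ty": -1,"tz": 0.5,"roll": 0,"grip": 75},
])

```text
time_s: 10.55
eef_pos: [0.6302, -0.1511, 0.2488]
ee_rot: [[-0.968, -0.252, -0.0], [-0.252, 0.968, 0.0], [0.0, 0.0, -1.0]]
force: [1.3, 0.3, 0.2]
width: 0.0603
grip_force: 0.0
```

send_rows([
  {"tx": 0,"ty": -0.107,"tz": 0,"roll": 0,"grip": 75},
  {"tx": 0,"ty": -0.107,"tz": 0,"roll": 0,"grip": 75},
  {"tx": 0,"ty": -0.107,"tz": 0,"roll": 0,"grip": 75},
])

```text
time_s: 10.85
eef_pos: [0.6306, -0.1763, 0.2479]
ee_rot: [[-0.968, -0.25, -0.001], [-0.25, 0.968, 0.001], [0.0, 0.001, -1.0]]
force: [-0.4, 1.4, 1.0]
width: 0.0601
grip_force: 0.0
```

```bash
cat > k.py <<'E'
from h import *
s=get_state();R=np.array(s['ee_rot'])
print(s['eef_pos'].tolist(),np.degrees(np.arctan2(R[1,0],R[0,0])),s['width'],s['joints'][6],s['time_s'])
E
python3 - <<'E'
from k import *
snap('wrist','w3.png')
print(proj('wrist',[[.6315,-.1945,.071],[.6327,-.1955,.042]],s).round(0))
im=cv2.imread('pics/full_w3.png')
q=proj('wrist',[[.6315,-.1945,.05]],s)[0];x,y=int(q[0]),int(q[1]);x0,y0=max(x-70,0),max(y-55,0);print(x0,y0)
cv2.imwrite('pics/w3.png',cv2.resize(im[y0:y0+110,x0:x0+140],None,fx=5,fy=5,interpolation=cv2.INTER_CUBIC))
E
```

```text
[0.6306402040152758, -0.17633380818516292, 0.2479157809169723] -165.52393409906279 0.06010263696616013 1.7095685131420804 10.85
[[264. 190.]
 [264. 185.]]
194 130
```

View pics/w3.png

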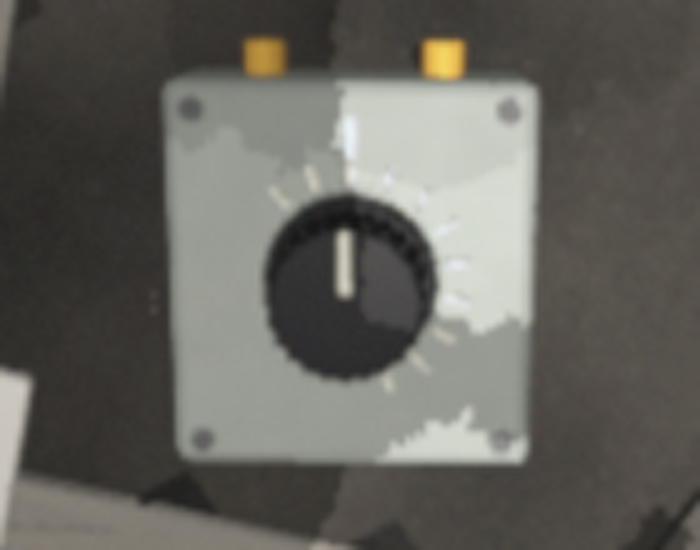

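The pointer is at the long zero tick, (345,230) against (348,150), and the ticks past zero run clockwise. The knob's top face is centred near (350,297). Refining its position next.

```bash
python3 - <<'E'
from k import *
f=lambda p,z:ray('wrist',np.array(p,float)/5+[194,130]-.4,z,s)
print(f([(350,297)],.071),f([(345,298)],.071))
P=f([(165,85),(538,85),(525,462),(180,462)],.042);print(P.mean(0),np.linalg.norm(P[0]-P[1]),np.linalg.norm(P[1]-P[2]))
E
```

```text
[0.6308921866025305, -0.17489530559705943, 0.24817222305722972] -165.39700645966735 0.060099911775319065 1.709543786506126 10.9
[[ 0.63120648 -0.19373536  0.071     ]] [[ 0.63171388 -0.19477006  0.071     ]]
[ 0.63371029 -0.1941584   0.042     ] 0.08774270785879908 0.09371009113833306
```

send_rows([
  {"tx": 0.004,"ty": -0.075,"tz": -0.1,"roll": 0,"grip": 75},
  {"tx": 0.004,"ty": -0.075,"tz": -0.3,"roll": 0,"grip": 75},
  {"tx": 0.004,"ty": -0.075,"tz": -0.5,"roll": 0,"grip": 75},
  {"tx": 0.004,"ty": -0.075,"tz": -0.6,"roll": 0,"grip": 75},
  {"tx": 0.004,"ty": -0.075,"tz": -0.6,"roll": 0,"grip": 75},
  {"tx": 0.004,"ty": -0.075,"tz": -0.6,"roll": 0,"grip": 75},
])

```text
time_s: 11.5
eef_pos: [0.6328, -0.1931, 0.0992]
ee_rot: [[-0.967, -0.253, 0.001], [-0.253, 0.967, 0.001], [-0.001, 0.001, -1.0]]
force: [0.1, 0.5, -0.0]
width: 0.0605
grip_force: 0.0
```

send_rows([
  {"tx": -0.003,"ty": -0.005,"tz": -0.1,"roll": 0,"grip": 75},
  {"tx": -0.003,"ty": -0.005,"tz": -0.16,"roll": 0,"grip": 75},
  {"tx": -0.003,"ty": -0.005,"tz": -0.188,"roll": 0,"grip": 75},
  {"tx": -0.003,"ty": -0.005,"tz": -0.188,"roll": 0,"grip": 75},
  {"tx": -0.003,"ty": -0.005,"tz": -0.188,"roll": 0,"grip": 255},
  {"tx": -0.003,"ty": -0.005,"tz": -0.188,"roll": 0,"grip": 255},
  {"tx": -0.003,"ty": -0.005,"tz": -0.188,"roll": 0,"grip": 255},
  {"tx": -0.003,"ty": -0.005,"tz": -0.188,"roll": 0,"grip": 255},
], grip_force=40)

```text
time_s: 12.3
eef_pos: [0.632, -0.196, 0.0527]
ee_rot: [[-0.968, -0.251, 0.001], [-0.251, 0.968, -0.0], [-0.001, -0.0, -1.0]]
force: [-1.1, 0.6, 6.8]
width: 0.0349
grip_force: 39.7
```

Gripped. Turning 100° clockwise.

send_rows([
  {"tx": 0,"ty": 0,"tz": 0,"roll": -0.15,"grip": 255},
  {"tx": 0,"ty": 0,"tz": 0,"roll": -0.3,"grip": 255},
  {"tx": 0,"ty": 0,"tz": 0,"roll": -0.45,"grip": 255},
  {"tx": 0,"ty": 0,"tz": 0,"roll": -0.6,"grip": 255},
  {"tx": 0,"ty": 0,"tz": 0,"roll": -0.75,"grip": 255},
  {"tx": 0,"ty": 0,"tz": 0,"roll": -0.9,"grip": 255},
  {"tx": 0,"ty": 0,"tz": 0,"roll": -1,"grip": 255},
  {"tx": 0,"ty": 0,"tz": 0,"roll": -1,"grip": 255},
])

```text
time_s: 13.1
eef_pos: [0.6321, -0.1952, 0.0526]
ee_rot: [[-0.861, 0.508, 0.002], [0.508, 0.861, 0.0], [-0.001, 0.001, -1.0]]
force: [-1.8, 3.9, 7.0]
width: 0.0346
grip_force: 39.9
```

send_rows([
  {"tx": 0,"ty": 0,"tz": 0,"roll": -0.15,"grip": 255},
  {"tx": 0,"ty": 0,"tz": 0,"roll": -0.3,"grip": 255},
  {"tx": 0,"ty": 0,"tz": 0,"roll": -0.45,"grip": 255},
  {"tx": 0,"ty": 0,"tz": 0,"roll": -0.6,"grip": 255},
  {"tx": 0,"ty": 0,"tz": 0,"roll": -0.75,"grip": 255},
  {"tx": 0,"ty": 0,"tz": 0,"roll": -0.9,"grip": 255},
  {"tx": 0,"ty": 0,"tz": 0,"roll": -1,"grip": 255},
  {"tx": 0,"ty": 0,"tz": 0,"roll": -1,"grip": 255},
])

```text
time_s: 13.9
eef_pos: [0.6327, -0.1948, 0.0526]
ee_rot: [[-0.251, 0.968, 0.003], [0.968, 0.251, 0.001], [0.0, 0.003, -1.0]]
force: [0.3, 3.3, 6.0]
width: 0.0346
grip_force: 39.9
```

send_rows([
  {"tx": 0,"ty": 0,"tz": 0,"roll": -0.12,"grip": 255},
  {"tx": 0,"ty": 0,"tz": 0,"roll": -0.222,"grip": 255},
  {"tx": 0,"ty": 0,"tz": 0,"roll": -0.222,"grip": 255},
  {"tx": 0,"ty": 0,"tz": 0,"roll": -0.222,"grip": 255},
  {"tx": 0,"ty": 0,"tz": 0,"roll": -0.222,"grip": 75},
  {"tx": 0,"ty": 0,"tz": 0,"roll": -0.222,"grip": 75},
  {"tx": 0,"ty": 0,"tz": 0,"roll": -0.222,"grip": 75},
  {"tx": 0,"ty": 0,"tz": 0.15,"roll": -0.222,"grip": 75},
  {"tx": 0,"ty": 0,"tz": 0.3,"roll": -0.222,"grip": 75},
  {"tx": 0,"ty": 0,"tz": 0.5,"roll": -0.222,"grip": 75},
  {"tx": -0.05,"ty": 0,"tz": 0.7,"roll": -0.222,"grip": 75},
  {"tx": -0.05,"ty": 0,"tz": 0.75,"roll": -0.222,"grip": 75},
  {"tx": -0.05,"ty": 0,"tz": 0.75,"roll": -0.222,"grip": 75},
])

```text
time_s: 15.2
eef_pos: [0.6199, -0.1972, 0.2419]
ee_rot: [[-0.079, 0.997, 0.005], [0.997, 0.079, -0.002], [-0.002, 0.005, -1.0]]
force: [0.6, 0.3, -0.7]
width: 0.0604
grip_force: 0.0
```

```bash
python3 - <<'E'
from k import *
im=get_image('wrist');cv2.imwrite('pics/full_w4.png',im)
q=proj('wrist',[[.632,-.1945,.05]],s)[0];x,y=int(q[0]),int(q[1]);x0,y0=max(x-60,0),max(y-60,0);print(x0,y0)
b=get_image('scene')
a=cv2.resize(im[y0:y0+120,x0:x0+120],(395,395),interpolation=cv2.INTER_CUBIC)
b=cv2.resize(b[150:310,150:310],(395,395),interpolation=cv2.INTER_CUBIC)
cv2.imwrite('pics/m4.png',np.hstack([a,b]))
E
```

```text
[0.6198560901059055, -0.19720757198715574, 0.24194536962596092] 94.51338678899175 0.06035379442801708 0.19438793438432891 15.2
229 128
```

View pics/m4.png

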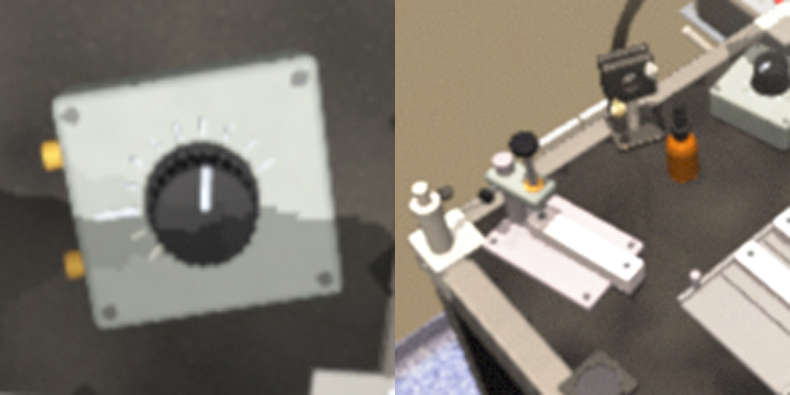

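The pointer at (205,170) lines up with the fifth tick past zero, at (204,125), and three ticks remain beyond it. The bar is on the gauge, the cap is up, and the arm is clear.

```bash
python3 -c "
from rig import *
print(close_job())"
```

```text
the job is handed in; nothing more can be done
None
```

I laid the marked bar on the gauge and pressed the cap, which read 25 mm; the knob now stands 5 clicks past zero. The job is handed in at about 15 s on the robot's clock; the hand-in call gave no verdict.

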